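# Tighten the recessed nut of a spring buffer with a long T-handled socket wrench

## Robot

A 6-joint arm with a two-finger parallel gripper is mounted at the origin on the work surface. World frame = base frame: x ahead of the robot, y to its left, z up, the work surface at z = 0. Lengths are in mm, angles in rad, forces in N, time in s.
With the tool pointing down it reaches from about 350 to 875 mm from the base axis. Payload 4.2 kg.
Tool frame: the origin (TCP) lies at the very end of the fingers, on their centre line; the grasp point (between the pads) lies 19 mm behind it; z points along the fingers, y is the line along which they close (so a half turn about z gives the same grasp; the last joint's range is limited). The gripper opens to 85 mm and grips with 20 to 120 N. Pads are 22 mm wide; open, the fingers measure 114 mm over their backs; the gripper's body (76 mm by 85 mm) begins 54 mm behind the grasp point. The pads swing forward as they close: fully open they stand 13 mm farther back than shut.
Start: joints at [1.476, 0.385, 0.008, 0, -1.194, -0.259], TCP at [216.508, 586.279, 231.312] pointing down, gripper open.
Joint ranges: [-3.14, 3.14], [-1.21, 2.06], [-1.07, 1.41], [-3.16, 2.05], [-2.99, -0.16], [-3.1, 3.1]. Speed limits (rad/s): [2.79, 2.79, 3.14, 3.14, 3.14, 3.14].

## Interface

Orientations are given as a unit quaternion [x, y, z, w].
In Python, from bench import arm, optics gives the robot as it stands. The module is installed in compiled form; this text tells all that it offers.
- The arm moves only by the tool step_arm, never from a script. Its argument "motion" is a list of rows, each an object with "dr": the turn, a rotation vector about the tool's x, y, z in units of 8 degrees (1.0 is 8 degrees), a list of three; "slide": the shift along the tool's x, y, z in mm, a list of three; "jaw": the finger opening in mm, from 0 to 85.4. A call has exactly 8 rows; each row is the pose to reach, as a shift and turn from the pose commanded when the call began, along the tool's axes at that moment; what a row does not reach only later rows make up. A row lasts 1/8 s, in which the tool goes at most 62.5 mm and 10.7 degrees, less where a joint would pass 70% of its speed; a pose out of reach is approached as far as the arm can. A call with a gripper value outside its range is refused whole. The fingers move at their own pace and stop on an object; the grip force is fixed at half the most. Time passes only in rows, so rows that repeat a pose let the fingers close, or fill a call up. It gives the time, the measured TCP pose, the force, the opening and the grip force at its end, in the units of the state.
- arm.read_state(): the state, without advancing time (a new reading comes with each control period).
- optics.get_image(name): name is "scene" or "top"; returns the picture (400x640x3 uint8, blue, green, red); there is no depth.
- optics.camera_info(name): a dict with "camera_matrix" (3x3 intrinsics, pixels), "k1" (the pictures are not rectified: a ray, as slopes to the right and down, at radius r is drawn at 1 + k1 r^2 times it, then the intrinsics apply), "view" (4x4, takes a point from world to camera coordinates). Camera axes: x right, y up, looking along -z (the intrinsics and any distortion apply to the point x, -y, -z); pixel columns grow to the right and rows downward; lengths in mm; the calibration is good to about 2 mm. A picture is of the moment at which its call begins. camera_info takes no time and is no camera call.
- arm.job_done(): hands the job in; it is judged then, once.
The state is a dict: "clock": time; "joints": joint angles; "joint_vel": joint speeds; "joint_efforts": joint torques, N m; "position": TCP position; "ee_rot": TCP orientation; "contact_force": force on the tool from outside, world axes, zero at the start; "wrist_torque": the same for the moment, N m; "gripper_width": finger opening in mm; "grasp_force": force on a finger pad.
Only numpy, scipy, OpenCV 4.12 (cv2) and the standard library are available. Lean on these libraries where they do the work, as an engineer would, in place of code of your own. Each camera call takes 0.05 s, during which the arm holds its last target. There are 200 camera calls.

## Task

Take the red-marked T-handled socket wrench from the wooden stand, lower it gently down the barrel of the spring buffer until its socket drops fully over the nut at the bottom, and turn the nut clockwise until it is home and its spring washer firms up, without overtightening it. Then draw the wrench out and stand it back in a hole of the stand, leaving the other things where they are.

Things in the scene. Friction and masses are not known exactly. Their poses are not given: they have to be found in the camera images.
- wrench: The wrench to use: a zinc-coloured steel T-handle, 171 mm tall, 0.45 kg, with red bar ends and a red ring under the bar. Origin: middle of its cross bar (the place to grip), which is 12 mm wide, 12 mm high and 104 mm long along the wrench's x axis; z is up along the 15 mm shank. It stands upright in a hole of the stand, its foot 15 mm above the table, and can turn there
- wrench_mouth (a point): Middle of the open mouth under the red-marked wrench's socket, 165 mm below the middle of its cross bar. The socket is the lowest 45 mm, 34.3 mm across outside; its hexagonal opening is 25 mm across flats and 13 mm deep, with two flats facing along the bar (x)
- buffer: The spring buffer, bolted upright on the table: a 130 mm square steel base plate with a green barrel and a yellow coil spring round it, 130 mm tall and 92 mm across. Its origin is the middle of its underside, z up
- bore_mouth (a point): Middle of the buffer's open upper end, 130 mm above the table. A smooth lead-in cone, 46 mm across at the top and 12 mm deep, narrows to the straight bore, 37.2 mm across, which runs down to the nut
- nut_top (a point): Middle of the top of the brass hexagon nut, on the bore's axis, 36 mm above the table. The nut is 24 mm across flats, 16.5 mm high, its upper edge chamfered. How its flats lie is not known: a socket that does not match them rests on its chamfer, its mouth 1 to 5 mm below this point; turned to match (within 60 degrees) it sinks to 13 mm and bottoms. Play about 4 degrees either way
- washer (a joint): How far the nut is tightened, in rad, past the point where it comes home on its spring washer: 0 while slack, growing clockwise (seen from above). The nut starts 0.4 to 1.15 rad slack. It drags about 0.12 N m on the move; once home it takes 0.15 N m plus 1.5 N m per rad. Held still it reads about 0.1 N m less. Let go, it may ease back to 0.09. Good: at least 0.04; over 0.3 flattens the washer
- rack: The wooden stand for the wrenches, fixed: a block 85 x 270 mm, 65 mm high, with three holes in a row along its own y axis. Its origin is the middle of its underside
- rack_hole0 (a point): Middle of the upper edge of the first hole of the stand, 65 mm above the table. Each hole is 39 mm across and 50 mm deep; they are 85 mm apart
- rack_hole1 (a point): Middle of the upper edge of the second (middle) hole of the stand
- rack_hole2 (a point): Middle of the upper edge of the third hole of the stand
- blue_wrench: A smaller T-handled wrench with blue markings, standing in another hole of the stand; to be left there. 114 mm tall; its origin is the middle of its cross bar, which is 84 mm long and 123 mm above the table
- black_wrench: A smaller T-handled wrench with black markings, standing in another hole of the stand; to be left there. 104 mm tall; its origin is the middle of its cross bar, which is 80 mm long and 113 mm above the table
- ball: A bored zinc-plated hitch ball lying on the table, 52 mm across and 36 mm high; to be left alone. Origin at its underside
- sleeve: A golden sleeve standing on the table, 30 mm across and 42 mm high; to be left alone. Origin at its underside
- bush: A zinc-plated bush standing on the table, 38 mm across and 30 mm high; to be left alone. Origin at its underside
- link_pin: A zinc-plated linkage pin lying on the table, 117 mm long and 32 mm across its head; to be left alone. Origin at its underside
- big_nut: A loose zinc-plated nut lying on the table, 30 mm across flats and 22 mm high; to be left alone. Origin at its underside
Things that resemble listed ones, but are neither listed nor needed, are in the scene too. What is shaped like the buffer but pink or turquoise is not meant.

How it is judged (in metres and radians):
On the way, in this order (a step that is already met when the one before it is completed fails the run):
1. the socket of the red-marked wrench is down over the nut (at least 8 mm) and on its axis within 3 mm (z of wrench_mouth in the frame of buffer below 0.028 m and horizontal distance between wrench_mouth and nut_top below 0.003 m), for 0.1 s.
2. with the wrench still on it, the nut is turned home onto its washer, at least 0.04 rad past home (value of joint washer above 0.04 rad and z of wrench_mouth in the frame of buffer below 0.03 m), for 0.1 s.
At the end, for the whole second after the job is handed in: The nut stays 0.04 to 0.3 rad past the point where it comes home on its washer, and the red-marked wrench stands in a hole of the stand, its socket down on the floor of the hole (mouth within 7 mm of it), leaning less than 0.2 rad, released and at rest (value of joint washer between 0.04 and 0.3 rad and (horizontal distance between wrench_mouth and rack_hole0 below 0.012 m or horizontal distance between wrench_mouth and rack_hole1 below 0.012 m or horizontal distance between wrench_mouth and rack_hole2 below 0.012 m) and height (world z) of wrench_mouth below 0.022 m and angle between wrench's own z axis and vertical below 0.2 rad and linear speed of wrench below 0.02 m/s); the robot touches nothing.
It fails at once if the wrench is pressed or knocked on the buffer or on the nut with more than 25 N while its socket is not yet down over the nut (contact force between wrench and buffer above 25 N and z of wrench_mouth in the frame of buffer above 0.03 m).
It fails at once if the nut is overtightened: more than 0.3 rad past the point where it comes home on its washer (value of joint washer above 0.3 rad).
It fails at once if another wrench or a piece of stock is moved by more than 30 mm (distance of any of blue_wrench, black_wrench, ball, sleeve, bush, link_pin, big_nut from where it was at the start of the episode above 0.03 m).
It also fails if it takes over 72 s, if anything falls off the work surface, if the arm or the gripper's body presses on something with over 40 N, if the wrist force passes 120 N, or if a joint passes its speed limit or range.

## Working session

There is one attempt and no reset: what is moved stays moved. The work goes in short steps, Python scripts to look and compute and a tool call to move; the robot and the scene stay as the last step left them, time stands still between calls to the robot, and variables do not carry over. Pictures are saved under pics/ and viewed, at most 10 in all, crops included, and the job is handed in when it is done.

Besides the shell and the picture viewer there is one more tool, called after "Call:" as name(argument=value, ...), one argument or row to a line, values as JSON. step_arm: Moves the arm, as the interface text tells. Its arguments: {"type":"object","properties":{"motion":{"type":"array","items":{"type":"object","properties":{"dr":{"type":"array","items":{"type":"number"}},"slide":{"type":"array","items":{"type":"number"}},"jaw":{"type":"number"}}}}},"required":["motion"]}

```bash
mkdir -p pics; python3 - <<'E'
from bench import arm, optics
import cv2
for n in("scene","top"):
    cv2.imwrite(f"pics/{n}0.png",optics.get_image(n))
    i=optics.camera_info(n);print(n,i)
print(arm.read_state())
E
```

```text
scene {'camera_matrix': array([[396.13162134,   0.        , 320.29420117],
       [  0.        , 396.13162134, 199.53515232],
       [  0.        ,   0.        ,   1.        ]]), 'k1': -0.10230745106605695, 'view': array([[-6.12411392e-01,  7.90529367e-01,  3.95053586e-03,
         3.70794789e+02],
       [-4.03086454e-01, -3.16556160e-01,  8.58669615e-01,
         6.67773791e+01],
       [ 6.80054114e-01,  5.24266647e-01,  5.12514278e-01,
        -1.65240835e+03],
       [ 0.00000000e+00,  0.00000000e+00,  0.00000000e+00,
         1.00000000e+00]])}
top {'camera_matrix': array([[374.46090289,   0.        , 324.63981234],
       [  0.        , 374.46090289, 194.24029041],
       [  0.        ,   0.        ,   1.        ]]), 'k1': -0.02647949762063417, 'view': array([[-1.89828470e-02, -9.99796389e-01, -6.84335220e-03,
        -4.15093111e+01],
       [ 9.95187181e-01, -1.95525776e-02,  9.60217254e-02,
        -5.17276314e+02],
       [-9.61359795e-02, -4.98765066e-03,  9.95355714e-01,
        -1.04252638e+03],
       [ 0.00000000e+00,  0.00000000e+00,  0.00000000e+00,
         1.00000000e+00]])}
{'clock': 0.1, 'joints': array([ 1.47558130e+00,  3.85500059e-01,  6.77310127e-03, -4.40736100e-04,
       -1.19402790e+00, -2.58593319e-01]), 'joint_vel': array([ 0.00046186, -0.00293627,  0.00222699,  0.00069295,  0.00049218,
       -0.00019211]), 'joint_efforts': array([-8.97428163e-04, -3.93322384e+01,  1.88927811e+01,  4.19789046e+00,
       -2.58844892e-03,  6.51706316e-06]), 'position': array([216.35069728, 585.80032303, 230.32197407]), 'ee_rot': array([ 9.84378423e-01, -1.76062829e-01, -1.24242203e-04,  9.92712814e-04]), 'contact_force': array([ 0.68399053, -0.6709266 , -0.55846804]), 'wrist_torque': array([-0.00596899,  0.0114133 ,  0.02692535]), 'grasp_force': 0.0, 'gripper_width': 85.27356902246386}
```

View pics/scene0.png

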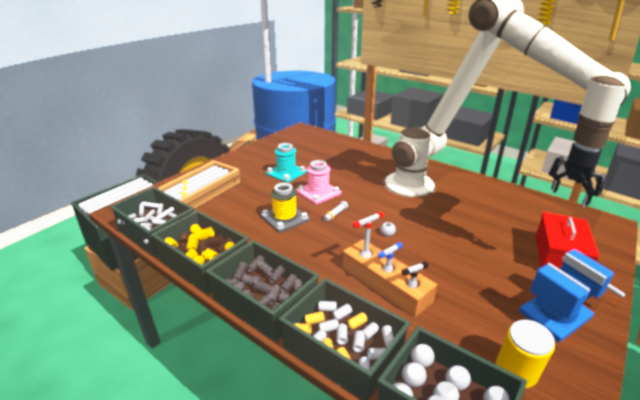

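View pics/top0.png

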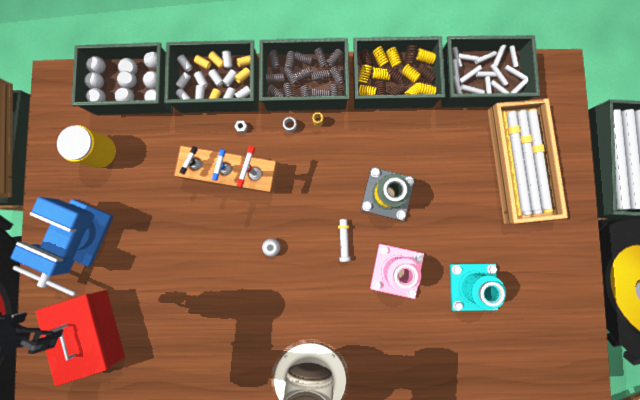

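The top picture shows the stand at (225,168), with the red T at (246,167), blue at (220,165) and black at (190,160). The buffers are yellow/green-grey at (390,190), pink at (400,272) and turquoise at (485,288). The red-barred wrench and the yellow-sprung buffer are the ones meant. I'll confirm both in enlarged crops.

```bash
python3 - <<'E'
import cv2,numpy as np
t=cv2.imread("pics/top0.png");s=cv2.imread("pics/scene0.png")
def crop(im,x,y,w,h,k):
    c=cv2.resize(im[y:y+h,x:x+w],None,fx=k,fy=k,interpolation=cv2.INTER_CUBIC)
    for i in range(0,w,10):cv2.putText(c,str(x+i),(i*k,9),0,.3,(255,255,255));cv2.line(c,(i*k,10),(i*k,15),(255,255,255))
    for j in range(10,h,10):cv2.putText(c,str(y+j),(0,j*k+4),0,.3,(255,255,255));cv2.line(c,(22,j*k),(27,j*k),(255,255,255))
    return c
a=crop(t,230,140,50,65,8);b=crop(t,360,160,50,65,8)
cv2.imwrite("pics/c1.png",np.hstack([a,b]))
a=crop(s,340,200,57,80,7);b=crop(s,255,170,57,80,7)
cv2.imwrite("pics/c2.png",np.hstack([a,b]))
E
```

```text
(no output)
```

View pics/c1.png

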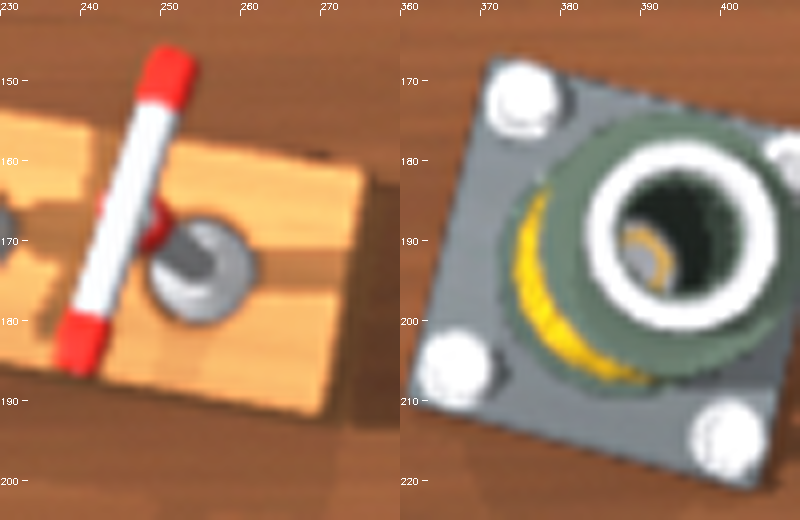

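View pics/c2.png

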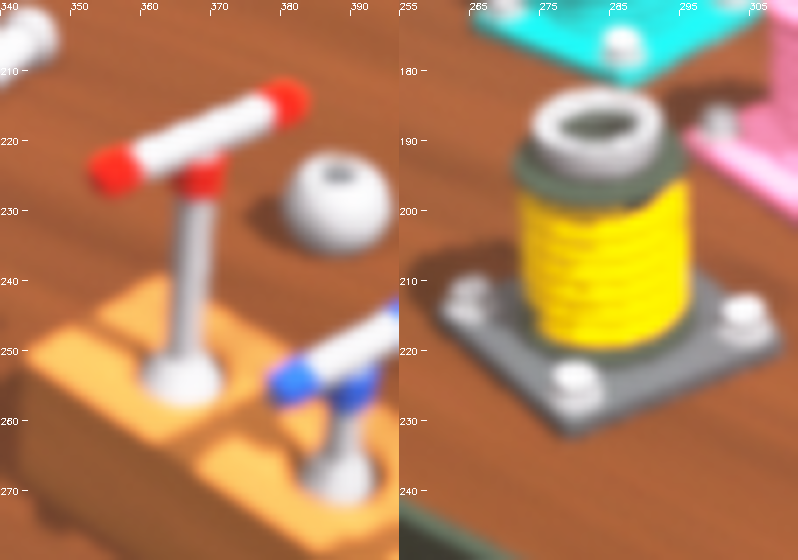

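The red-ringed T wrench has its bar tips at top (251,146) and (239.5,186.5). The bore rim of the yellow-spring buffer is centred at (394.7,189.5). In the scene picture the bar centre is at (368,219.5) and the rim centre at (283.3,188).

```bash
cat > h.py <<'E'
import numpy as np,cv2
from bench import optics
def ray(n,u):
    i=optics.camera_info(n);K=i["camera_matrix"];V=i["view"]
    p=cv2.undistortPoints(np.array([[u]],float),K,np.array([i["k1"],0,0,0]))[0,0]
    R=V[:3,:3];return -R.T@V[:3,3],R.T@np.array([p[0],-p[1],-1])
def plane(n,u,z):
    c,d=ray(n,u);return (c+d*(z-c[2])/d[2]).round(1)
def tri(a,b):
    A=0;B=0
    for n,u in(("top",a),("scene",b)):
        c,d=ray(n,u);d=d/np.linalg.norm(d);P=np.eye(3)-np.outer(d,d);A=A+P;B=B+P@c
    return np.linalg.solve(A,B).round(1)
def proj(n,X):
    i=optics.camera_info(n);X=i["view"][:3,:3]@np.array(X,float)+i["view"][:3,3]
    q=np.array([X[0],-X[1],-X[2]]);return cv2.projectPoints(q[None],np.zeros(3),np.zeros(3),i["camera_matrix"],np.array([i["k1"],0,0,0]))[0].ravel().round(1)
E
python3 - <<'E'
from h import *
a=plane("top",(251,146),183);b=plane("top",(239.5,186.5),183);print(a,b,np.linalg.norm(a-b),(a+b)/2,np.arctan2(*(a-b)[1::-1]))
a=plane("scene",(352.5,225),180);b=plane("scene",(382.5,214),180);print(a,b,np.linalg.norm(a-b),(a+b)/2,np.arctan2(*(a-b)[1::-1]))
print(tri((245.2,166.2),(367.8,219.4)))
print("sock",plane("top",(254,173.7),60))
print("rack corners",plane("top",(274.7,161),65),plane("top",(269.5,191.5),65))
print("bore",plane("top",(394.7,189.5),130),plane("scene",(283.3,188.3),130),tri((394.7,189.5),(283.3,188.3)))
bs=[(375.2,172),(367,205.8),(400.5,214.5),(408,180)]
for p in bs:print(plane("top",p,20))
E
```

```text
[624.  126.8 183. ] [524.1 154.9 183. ] 103.77677967638037 [574.05 140.85 183.  ] -0.2741964391475953
[623.4 123.3 180. ] [525.2 159.9 180. ] 104.79885495557663 [574.3 141.6 180. ] -0.3567603982409956
[574.5 141.6 180. ]
sock [574.1 143.4  60. ]
rack corners [607.7  84.9  65. ] [523.   99.7  65. ]
bore [ 514.9 -232.3  130. ] [ 523.3 -223.6  130. ] [ 515.  -232.7  123.4]
[ 578.3 -198.2   20. ]
[ 481.3 -171.7   20. ]
[ 454.6 -266.3   20. ]
[ 553.2 -291.7   20. ]
```

```bash
python3 - <<'E'
from h import *
for z in(130,124,118,36):print(z,proj("scene",(515.5,-232,z)),proj("top",(515.5,-232,z)))
# projected rim outlines (46mm & 38 in top)
for r in(23,18.6,31):
  P=[proj("scene",(515.5+r*np.cos(t),-232+r*np.sin(t),130)) for t in np.linspace(0,6.28,40)];P=np.array(P);print(r,P.min(0),P.max(0))
  P=[proj("top",(515.5+r*np.cos(t),-232+r*np.sin(t),130)) for t in np.linspace(0,6.28,40)];P=np.array(P);print(r,P.min(0),P.max(0))
P=np.array([proj("scene",(515.5+46*np.cos(t),-232+46*np.sin(t),60)) for t in np.linspace(0,6.28,40)]);print(P.min(0),P.max(0))
E
```

```text
130 [283.  186.7] [394.6 189.3]
124 [283.1 188.2] [394.2 189.5]
118 [283.2 189.7] [393.8 189.8]
36 [284.2 209.9] [388.6 192.9]
23 [276.3 183.5] [289.7 190. ]
23 [385.7 180.4] [403.5 198.2]
18.6 [277.6 184.1] [288.4 189.3]
18.6 [387.4 182.1] [401.8 196.5]
31 [274.  182.4] [292.1 191.2]
31 [382.6 177.3] [406.6 201.3]
[270.8 197.5] [297.  211.1]
```

Call:
step_arm(
  motion=[
    {"dr": [0, 0, -0.1], "slide": [55, 33, 0], "jaw": 85},
    {"dr": [0, 0, -0.2], "slide": [105, 63, 0], "jaw": 70},
    {"dr": [0, 0, -0.3], "slide": [155, 93, 0], "jaw": 60},
    {"dr": [0, 0, -0.4], "slide": [207, 124, 0], "jaw": 60},
    {"dr": [0, 0, -0.49], "slide": [259, 155, 0], "jaw": 60},
    {"dr": [0, 0, -0.49], "slide": [311, 186, 0], "jaw": 60},
    {"dr": [0, 0, -0.49], "slide": [363, 217, 0], "jaw": 60},
    {"dr": [0, 0, -0.49], "slide": [415, 248.5, 0], "jaw": 60},
  ],
)

```text
clock: 1.1
position: [520.5, 207.6, 231.1]
ee_rot: [0.99, -0.142, -0.0, 0.0]
contact_force: [1.3, 1.0, -0.4]
gripper_width: 60.2
grasp_force: 0.0
```

Call:
step_arm(
  motion=[
    {"dr": [0, 0, 0], "slide": [36, 25, 0], "jaw": 50},
    {"dr": [0, 0, 0], "slide": [72, 50, 0], "jaw": 50},
    {"dr": [0, 0, 0], "slide": [72, 50, 0], "jaw": 50},
    {"dr": [0, 0, 0], "slide": [72, 50, 15], "jaw": 50},
    {"dr": [0, 0, 0], "slide": [72, 50, 35], "jaw": 50},
    {"dr": [0, 0, 0], "slide": [72, 50, 55], "jaw": 50},
    {"dr": [0, 0, 0], "slide": [72, 50, 55], "jaw": 50},
    {"dr": [0, 0, 0], "slide": [72, 50, 55], "jaw": 50},
  ],
)

```text
clock: 2.1
position: [574.6, 141.9, 176.7]
ee_rot: [0.99, -0.141, 0.0, -0.0]
contact_force: [0.1, -0.4, -0.1]
gripper_width: 49.9
grasp_force: 0.0
```

```bash
python3 - <<'E'
from bench import arm, optics
from h import *
s=arm.read_state();print(s["position"],s["joints"])
im=optics.get_image("scene");cv2.imwrite("pics/s1.png",cv2.resize(im[150:270,320:480],None,fx=5,fy=5,interpolation=cv2.INTER_CUBIC))
E
```

```text
[574.61028235 141.94007133 176.68371773] [ 5.15714882e-01  3.72050860e-01 -1.55983701e-01  3.64172768e-04
 -1.04229346e+00  7.71027167e-01]
```

View pics/s1.png

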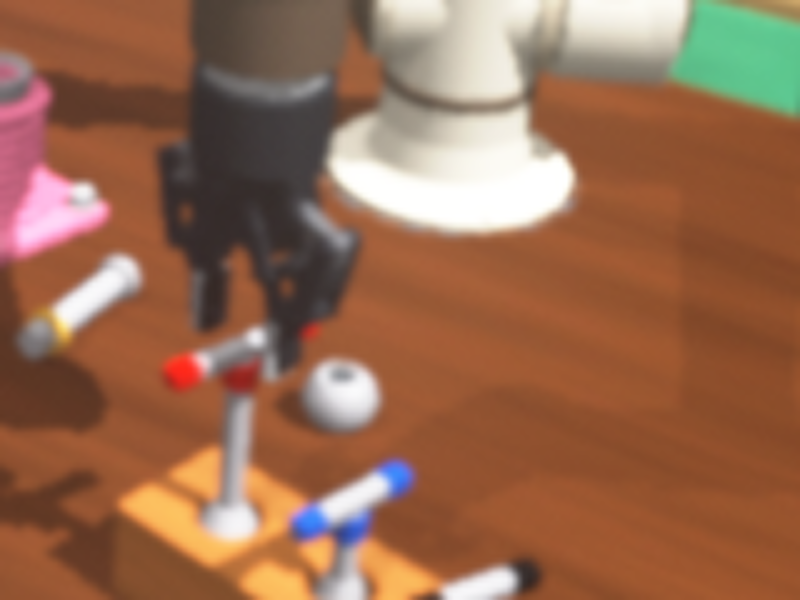

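The open fingers straddle the middle of the bar, at crop (205,320) and (285,365), with the bar between them. Closing now.

Call:
step_arm(
  motion=[
    {"dr": [0, 0, 0], "slide": [0, 0, 0.5], "jaw": 30},
    {"dr": [0, 0, 0], "slide": [0, 0, 0.5], "jaw": 18},
    {"dr": [0, 0, 0], "slide": [0, 0, 0.5], "jaw": 5},
    {"dr": [0, 0, 0], "slide": [0, 0, 0.5], "jaw": 2},
    {"dr": [0, 0, 0], "slide": [0, 0, 0.5], "jaw": 2},
    {"dr": [0, 0, 0], "slide": [0, 0, 0.5], "jaw": 2},
    {"dr": [0, 0, 0], "slide": [0, 0, 0.5], "jaw": 2},
    {"dr": [0, 0, 0], "slide": [0, 0, 0.5], "jaw": 2},
  ],
)

```text
clock: 3.15
position: [575.1, 141.3, 176.4]
ee_rot: [0.99, -0.142, 0.001, -0.0]
contact_force: [-0.3, 0.4, 5.4]
gripper_width: 10.6
grasp_force: 58.9
```

Call:
step_arm(
  motion=[
    {"dr": [0, 0, 0], "slide": [0, 0, -4], "jaw": 2},
    {"dr": [0, 0, 0], "slide": [0, 0, -15], "jaw": 2},
    {"dr": [0, 0, 0], "slide": [0, 0, -35], "jaw": 2},
    {"dr": [0, 0, 0], "slide": [0, 0, -60], "jaw": 2},
    {"dr": [0, 0, 0], "slide": [0, 0, -85], "jaw": 2},
    {"dr": [0, 0, 0], "slide": [0, 0, -110], "jaw": 2},
    {"dr": [0, 0, 0], "slide": [0, 0, -130], "jaw": 2},
    {"dr": [0, 0, 0], "slide": [0, 0, -140], "jaw": 2},
  ],
)

```text
clock: 4.15
position: [574.6, 141.2, 316.6]
ee_rot: [0.99, -0.142, 0.0, -0.0]
contact_force: [0.3, -0.4, -4.7]
gripper_width: 10.1
grasp_force: 58.6
```

Call:
step_arm(
  motion=[
    {"dr": [0, 0, 0], "slide": [1, 10, 0], "jaw": 2},
    {"dr": [0, 0, 0], "slide": [4, 30, 0], "jaw": 2},
    {"dr": [0, 0, 0], "slide": [8, 60, 0], "jaw": 2},
    {"dr": [0, 0, 0], "slide": [12, 95, 0], "jaw": 2},
    {"dr": [0, 0, 0], "slide": [17, 130, 0], "jaw": 2},
    {"dr": [0, 0, 0], "slide": [21, 165, 0], "jaw": 2},
    {"dr": [0, 0, 0], "slide": [26, 200, 0], "jaw": 2},
    {"dr": [0, 0, 0], "slide": [30, 235, 0], "jaw": 2},
  ],
)

```text
clock: 5.15
position: [535.8, -95.1, 314.8]
ee_rot: [0.99, -0.143, -0.001, 0.0]
contact_force: [-0.5, 0.2, -4.7]
gripper_width: 10.3
grasp_force: 58.6
```

Call:
step_arm(
  motion=[
    {"dr": [0, 0, 0], "slide": [4.5, 35, 0], "jaw": 2},
    {"dr": [0, 0, 0], "slide": [9, 70, 0], "jaw": 2},
    {"dr": [0, 0, 0], "slide": [13, 100, 0], "jaw": 2},
    {"dr": [0, 0, 0], "slide": [16, 122, 0], "jaw": 2},
    {"dr": [0, 0, 0], "slide": [18, 135, 0], "jaw": 2},
    {"dr": [0, 0, 0], "slide": [18.5, 140, 0], "jaw": 2},
    {"dr": [0, 0, 0], "slide": [18.5, 140, 0], "jaw": 2},
    {"dr": [0, 0, 0], "slide": [18.5, 140, 0], "jaw": 2},
  ],
)

```text
clock: 6.15
position: [515.8, -231.8, 315.8]
ee_rot: [0.99, -0.142, -0.0, -0.0]
contact_force: [-0.4, 0.4, -3.5]
gripper_width: 10.1
grasp_force: 58.7
```

```bash
python3 - <<'E'
from bench import arm, optics
from h import *
s=arm.read_state();print(s["position"],s["joints"],s["contact_force"],s["wrist_torque"])
t=optics.get_image("top");s=optics.get_image("scene")
a=cv2.resize(s[120:240,250:320],None,fx=5,fy=5,interpolation=cv2.INTER_CUBIC)
b=cv2.resize(t[145:225,350:440],None,fx=5,fy=5,interpolation=cv2.INTER_CUBIC)
b=cv2.copyMakeBorder(b,0,200,0,0,cv2.BORDER_CONSTANT)
cv2.imwrite("pics/m1.png",np.hstack([a,b]))
for z in(155,200):print(proj("scene",(515.5,-232,z)),proj("top",(515.5,-232,z)))
E
```

```text
[ 515.77450349 -231.75075105  315.77299243] [-1.35896714e-01  2.35508721e-01  4.92687801e-03 -2.15466022e-04
 -1.34029697e+00  1.42220598e+00] [-0.36865801  0.38170007 -3.45237797] [ 0.04828006 -0.02628768 -0.04376134]
[282.7 180.2] [396.4 188.2]
[282.1 168.3] [399.8 186.1]
```

View pics/m1.png

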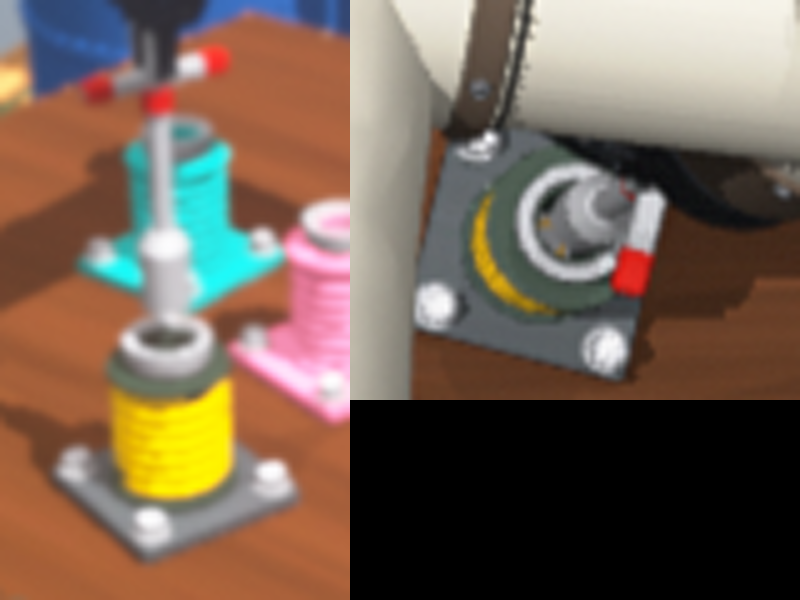

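The socket hangs over the bore: its mouth is at scene x≈283, against a rim centre of 283. Starting down.

Call:
step_arm(
  motion=[
    {"dr": [0, 0, 0], "slide": [0, 0, 8], "jaw": 2},
    {"dr": [0, 0, 0], "slide": [0, 0, 16], "jaw": 2},
    {"dr": [0, 0, 0], "slide": [0, 0, 22], "jaw": 2},
    {"dr": [0, 0, 0], "slide": [0, 0, 26], "jaw": 2},
    {"dr": [0, 0, 0], "slide": [0, 0, 28], "jaw": 2},
    {"dr": [0, 0, 0], "slide": [0, 0, 30], "jaw": 2},
    {"dr": [0, 0, 0], "slide": [0, 0, 32], "jaw": 2},
    {"dr": [0, 0, 0], "slide": [0, 0, 33], "jaw": 2},
  ],
)

```text
clock: 7.25
position: [515.7, -232.3, 282.8]
ee_rot: [0.99, -0.142, 0.0, -0.0]
contact_force: [-0.7, 1.4, -4.5]
gripper_width: 10.2
grasp_force: 58.7
```

Call:
step_arm(
  motion=[
    {"dr": [0, 0, 0], "slide": [0, 0, 1], "jaw": 2},
    {"dr": [0, 0, 0], "slide": [0, 0, 2], "jaw": 2},
    {"dr": [0, 0, 0], "slide": [0, 0, 3], "jaw": 2},
    {"dr": [0, 0, 0], "slide": [0, 0, 4], "jaw": 2},
    {"dr": [0, 0, 0], "slide": [0, 0, 4.5], "jaw": 2},
    {"dr": [0, 0, 0], "slide": [0, 0, 5], "jaw": 2},
    {"dr": [0, 0, 0], "slide": [0, 0, 5.5], "jaw": 2},
    {"dr": [0, 0, 0], "slide": [0, 0, 6], "jaw": 2},
  ],
)

```text
clock: 8.25
position: [515.7, -232.3, 276.8]
ee_rot: [0.99, -0.142, 0.0, -0.0]
contact_force: [-0.9, -0.5, -3.3]
gripper_width: 10.5
grasp_force: 58.7
```

```bash
python3 - <<'E'
from bench import arm
s=arm.read_state();print(s["position"],s["contact_force"],s["wrist_torque"])
E
```

```text
[ 515.71154187 -232.34859016  276.78788856] [-0.87623462 -0.51462888 -3.26196384] [-0.01033843 -0.00502442  0.01170043]
```

Call:
step_arm(
  motion=[
    {"dr": [0, 0, 0], "slide": [0, 0, 4], "jaw": 2},
    {"dr": [0, 0, 0], "slide": [0, 0, 10], "jaw": 2},
    {"dr": [0, 0, 0], "slide": [0, 0, 17], "jaw": 2},
    {"dr": [0, 0, 0], "slide": [0, 0, 25], "jaw": 2},
    {"dr": [0, 0, 0], "slide": [0, 0, 33], "jaw": 2},
    {"dr": [0, 0, 0], "slide": [0, 0, 41], "jaw": 2},
    {"dr": [0, 0, 0], "slide": [0, 0, 47], "jaw": 2},
    {"dr": [0, 0, 0], "slide": [0, 0, 50], "jaw": 2},
  ],
)

```text
clock: 9.25
position: [515.6, -232.3, 226.3]
ee_rot: [0.99, -0.142, -0.0, 0.0]
contact_force: [-0.0, -0.5, -4.0]
gripper_width: 10.3
grasp_force: 58.7
```

```bash
python3 - <<'E'
from bench import arm
s=arm.read_state();print(s["position"],s["contact_force"],s["wrist_torque"])
E
```

```text
[ 515.58485073 -232.32311174  226.3434896 ] [-0.00826795 -0.5182059  -3.96236136] [ 0.0001262  -0.01895113 -0.0111678 ]
```

Call:
step_arm(
  motion=[
    {"dr": [0, 0, 0], "slide": [0, 0, 4], "jaw": 2},
    {"dr": [0, 0, 0], "slide": [0, 0, 8], "jaw": 2},
    {"dr": [0, 0, 0], "slide": [0, 0, 12], "jaw": 2},
    {"dr": [0, 0, 0], "slide": [0, 0, 16], "jaw": 2},
    {"dr": [0, 0, 0], "slide": [0, 0, 20], "jaw": 2},
    {"dr": [0, 0, 0], "slide": [0, 0, 23], "jaw": 2},
    {"dr": [0, 0, 0], "slide": [0, 0, 25], "jaw": 2},
    {"dr": [0, 0, 0], "slide": [0, 0, 26], "jaw": 2},
  ],
)

```text
clock: 10.25
position: [515.7, -232.4, 200.7]
ee_rot: [0.99, -0.142, -0.0, 0.0]
contact_force: [-0.0, 0.7, -3.3]
gripper_width: 10.6
grasp_force: 58.7
```

Call:
step_arm(
  motion=[
    {"dr": [0, 0, 0], "slide": [0, 0, 0.5], "jaw": 2},
    {"dr": [0, 0, 0], "slide": [0, 0, 1], "jaw": 2},
    {"dr": [0, 0, 0], "slide": [0, 0, 1.5], "jaw": 2},
    {"dr": [0, 0, 0], "slide": [0, 0, 2], "jaw": 2},
    {"dr": [0, 0, 0], "slide": [0, 0, 2.5], "jaw": 2},
    {"dr": [0, 0, 0], "slide": [0, 0, 3], "jaw": 2},
    {"dr": [0, 0, 0], "slide": [0, 0, 3.5], "jaw": 2},
    {"dr": [0, 0, 0], "slide": [0, 0, 4], "jaw": 2},
  ],
)

```text
clock: 11.25
position: [515.8, -232.4, 197.0]
ee_rot: [0.99, -0.142, 0.0, 0.0]
contact_force: [-0.9, -0.6, -2.6]
gripper_width: 10.7
grasp_force: 58.9
```

Call:
step_arm(
  motion=[
    {"dr": [0, 0, 0], "slide": [0, 0, 0.3], "jaw": 2},
    {"dr": [0, 0, 0], "slide": [0, 0, 0.6], "jaw": 2},
    {"dr": [0, 0, 0], "slide": [0, 0, 0.9], "jaw": 2},
    {"dr": [0, 0, 0], "slide": [0, 0, 1.2], "jaw": 2},
    {"dr": [0, 0, 0], "slide": [0, 0, 1.4], "jaw": 2},
    {"dr": [0, 0, 0], "slide": [0, 0, 1.6], "jaw": 2},
    {"dr": [0, 0, 0], "slide": [0, 0, 1.8], "jaw": 2},
    {"dr": [0, 0, 0], "slide": [0, 0, 2], "jaw": 2},
  ],
)

```text
clock: 12.25
position: [516.1, -232.5, 195.4]
ee_rot: [0.99, -0.142, 0.001, 0.0]
contact_force: [0.2, 0.3, 4.2]
gripper_width: 10.6
grasp_force: 59.5
```

Call:
step_arm(
  motion=[
    {"dr": [0, 0, 0.3], "slide": [0, 0, 0.2], "jaw": 2},
    {"dr": [0, 0, 0.6], "slide": [0, 0, 0.2], "jaw": 2},
    {"dr": [0, 0, 0.9], "slide": [0, 0, 0.2], "jaw": 2},
    {"dr": [0, 0, 1.2], "slide": [0, 0, 0.2], "jaw": 2},
    {"dr": [0, 0, 1.5], "slide": [0, 0, 0.2], "jaw": 2},
    {"dr": [0, 0, 1.8], "slide": [0, 0, 0.2], "jaw": 2},
    {"dr": [0, 0, 2.1], "slide": [0, 0, 0.2], "jaw": 2},
    {"dr": [0, 0, 2.4], "slide": [0, 0, 0.2], "jaw": 2},
  ],
)

```text
clock: 13.25
position: [516.0, -232.5, 195.0]
ee_rot: [0.952, -0.306, 0.0, 0.0]
contact_force: [-0.5, -0.4, 2.7]
gripper_width: 10.6
grasp_force: 59.1
```

```bash
python3 - <<'E'
from bench import arm
s=arm.read_state();print(s["position"],s["contact_force"],s["wrist_torque"],s["joints"])
E
```

```text
[ 516.00275778 -232.45317555  194.95164737] [-0.53715079 -0.42768379  2.72493009] [ 0.10353975 -0.07229134  0.08170955] [-1.36860614e-01  3.13409111e-01 -1.95126171e-01  3.05365581e-04
 -1.06131062e+00  1.08602934e+00]
```

Call:
step_arm(
  motion=[
    {"dr": [0, 0, 0.3], "slide": [0, 0, 0.3], "jaw": 2},
    {"dr": [0, 0, 0.6], "slide": [0, 0, 0.5], "jaw": 2},
    {"dr": [0, 0, 0.9], "slide": [0, 0, 0.5], "jaw": 2},
    {"dr": [0, 0, 1.2], "slide": [0, 0, 0.5], "jaw": 2},
    {"dr": [0, 0, 1.5], "slide": [0, 0, 0.5], "jaw": 2},
    {"dr": [0, 0, 1.8], "slide": [0, 0, 0.5], "jaw": 2},
    {"dr": [0, 0, 2.1], "slide": [0, 0, 0.5], "jaw": 2},
    {"dr": [0, 0, 2.4], "slide": [0, 0, 0.5], "jaw": 2},
  ],
)

```text
clock: 14.25
position: [515.0, -231.9, 192.4]
ee_rot: [0.888, -0.461, -0.001, -0.0]
contact_force: [1.4, -0.8, -3.7]
gripper_width: 10.3
grasp_force: 58.6
```

```bash
python3 - <<'E'
from bench import arm
s=arm.read_state();print(s["position"],s["contact_force"],s["wrist_torque"],s["joints"][5])
E
```

```text
[ 515.03782667 -231.88430011  192.44267577] [ 1.41458006 -0.82445457 -3.72392412] [-0.04065848 -0.38901315 -0.01869717] 0.7507176677436451
```

It dropped 2.5 mm and the load is gone, so the hexes match. Lowering on.

Call:
step_arm(
  motion=[
    {"dr": [0, 0, 0], "slide": [0, 0, 0.5], "jaw": 2},
    {"dr": [0, 0, 0], "slide": [0, 0, 1], "jaw": 2},
    {"dr": [0, 0, 0], "slide": [0, 0, 1.5], "jaw": 2},
    {"dr": [0, 0, 0], "slide": [0, 0, 2], "jaw": 2},
    {"dr": [0, 0, 0], "slide": [0, 0, 2.5], "jaw": 2},
    {"dr": [0, 0, 0], "slide": [0, 0, 3], "jaw": 2},
    {"dr": [0, 0, 0], "slide": [0, 0, 3], "jaw": 2},
    {"dr": [0, 0, 0], "slide": [0, 0, 3], "jaw": 2},
  ],
)

```text
clock: 15.25
position: [515.6, -232.3, 191.1]
ee_rot: [0.888, -0.46, -0.0, 0.0]
contact_force: [0.6, 0.6, -4.4]
gripper_width: 10.3
grasp_force: 58.7
```

```bash
python3 - <<'E'
from bench import arm
s=arm.read_state();print(s["position"],s["contact_force"],s["wrist_torque"],s["joints"][5])
E
```

```text
[ 515.64267895 -232.32470252  191.06922783] [ 0.57794383  0.55370326 -4.35922397] [-0.08823966 -0.04390957 -0.02253503] 0.7521193661439954
```

Call:
step_arm(
  motion=[
    {"dr": [0, 0, 0], "slide": [0, 0, 0.7], "jaw": 2},
    {"dr": [0, 0, 0], "slide": [0, 0, 1.4], "jaw": 2},
    {"dr": [0, 0, 0], "slide": [0, 0, 2.1], "jaw": 2},
    {"dr": [0, 0, 0], "slide": [0, 0, 2.8], "jaw": 2},
    {"dr": [0, 0, 0], "slide": [0, 0, 3.5], "jaw": 2},
    {"dr": [0, 0, 0], "slide": [0, 0, 4.2], "jaw": 2},
    {"dr": [0, 0, 0], "slide": [0, 0, 4.8], "jaw": 2},
    {"dr": [0, 0, 0], "slide": [0, 0, 5], "jaw": 2},
  ],
)

```text
clock: 16.25
position: [515.7, -232.3, 186.1]
ee_rot: [0.888, -0.46, -0.0, -0.0]
contact_force: [0.3, -0.4, -4.8]
gripper_width: 10.4
grasp_force: 58.7
```

```bash
python3 - <<'E'
from bench import arm
s=arm.read_state();print(s["position"],s["contact_force"],s["wrist_torque"],s["joints"][5])
E
```

```text
[ 515.70560208 -232.33392297  186.07189116] [ 0.32909537 -0.4040852  -4.78261993] [-0.0177452  -0.05143324  0.05948509] 0.7521155579571511
```

Call:
step_arm(
  motion=[
    {"dr": [0, 0, 0.25], "slide": [0, 0, 0.5], "jaw": 2},
    {"dr": [0, 0, 0.5], "slide": [0, 0, 1], "jaw": 2},
    {"dr": [0, 0, 0.75], "slide": [0, 0, 1], "jaw": 2},
    {"dr": [0, 0, 1], "slide": [0, 0, 1], "jaw": 2},
    {"dr": [0, 0, 1.25], "slide": [0, 0, 1], "jaw": 2},
    {"dr": [0, 0, 1.5], "slide": [0, 0, 1], "jaw": 2},
    {"dr": [0, 0, 1.75], "slide": [0, 0, 1], "jaw": 2},
    {"dr": [0, 0, 2], "slide": [0, 0, 1], "jaw": 2},
  ],
)

```text
clock: 17.25
position: [515.9, -232.4, 185.4]
ee_rot: [0.815, -0.58, 0.0, -0.0]
contact_force: [0.7, -0.0, -0.1]
gripper_width: 10.6
grasp_force: 58.7
```

```bash
cat > r.py <<'E'
from bench import arm
s=arm.read_state();print(s["position"],s["contact_force"],s["wrist_torque"],s["joints"][0]+s["joints"][5],s["clock"])
E
python3 r.py
```

```text
[ 515.90860769 -232.4436135   185.40423396] [ 0.73465717 -0.00257255 -0.13350979] [ 0.03413935 -0.10006263  0.09036707] 0.3336155708954661 17.25
```

Call:
step_arm(
  motion=[
    {"dr": [0, 0, 0.2], "slide": [0, 0, 0], "jaw": 2},
    {"dr": [0, 0, 0.4], "slide": [0, 0, 0], "jaw": 2},
    {"dr": [0, 0, 0.6], "slide": [0, 0, 0], "jaw": 2},
    {"dr": [0, 0, 0.8], "slide": [0, 0, 0], "jaw": 2},
    {"dr": [0, 0, 1], "slide": [0, 0, 0], "jaw": 2},
    {"dr": [0, 0, 1.2], "slide": [0, 0, 0], "jaw": 2},
    {"dr": [0, 0, 1.35], "slide": [0, 0, 0], "jaw": 2},
    {"dr": [0, 0, 1.5], "slide": [0, 0, 0], "jaw": 2},
  ],
)

```text
clock: 18.25
position: [515.8, -232.4, 185.3]
ee_rot: [0.75, -0.662, 0.0, -0.0]
contact_force: [1.5, 0.4, 2.4]
gripper_width: 10.4
grasp_force: 59.1
```

```bash
python3 r.py
```

```text
[ 515.83951055 -232.42647265  185.31527663] [1.50793296 0.42012586 2.42761119] [ 0.00736174 -0.20964394  0.1420177 ] 0.12508243779548628 18.25
```

Call:
step_arm(
  motion=[
    {"dr": [0, 0, 0.15], "slide": [0, 0, 0], "jaw": 2},
    {"dr": [0, 0, 0.3], "slide": [0, 0, 0], "jaw": 2},
    {"dr": [0, 0, 0.45], "slide": [0, 0, 0], "jaw": 2},
    {"dr": [0, 0, 0.6], "slide": [0, 0, 0], "jaw": 2},
    {"dr": [0, 0, 0.75], "slide": [0, 0, 0], "jaw": 2},
    {"dr": [0, 0, 0.9], "slide": [0, 0, 0], "jaw": 2},
    {"dr": [0, 0, 1.05], "slide": [0, 0, 0], "jaw": 2},
    {"dr": [0, 0, 1.2], "slide": [0, 0, 0], "jaw": 2},
  ],
)

```text
clock: 19.25
position: [515.7, -232.4, 185.2]
ee_rot: [-0.692, 0.722, -0.0, -0.0]
contact_force: [0.6, -0.2, 2.7]
gripper_width: 10.7
grasp_force: 59.2
```

```bash
python3 r.py
```

```text
[ 515.7400195  -232.35571289  185.19414944] [ 0.57466334 -0.19664409  2.66400012] [-0.0465076  -0.1907674   0.33187035] -0.04223265800390512 19.25
```

Call:
step_arm(
  motion=[
    {"dr": [0, 0, 0.1], "slide": [0, 0, 0], "jaw": 2},
    {"dr": [0, 0, 0.2], "slide": [0, 0, 0], "jaw": 2},
    {"dr": [0, 0, 0.3], "slide": [0, 0, 0], "jaw": 2},
    {"dr": [0, 0, 0.3], "slide": [0, 0, 0], "jaw": 2},
    {"dr": [0, 0, 0.3], "slide": [0, 0, 0], "jaw": 2},
    {"dr": [0, 0, 0.3], "slide": [0, 0, 0], "jaw": 2},
    {"dr": [0, 0, 0.3], "slide": [0, 0, 0], "jaw": 2},
    {"dr": [0, 0, 0.3], "slide": [0, 0, 0], "jaw": 2},
  ],
)

```text
clock: 20.25
position: [515.7, -232.4, 185.2]
ee_rot: [-0.677, 0.736, -0.0, 0.0]
contact_force: [-0.8, 0.1, 3.6]
gripper_width: 10.4
grasp_force: 59.3
```

```bash
python3 r.py
```

```text
[ 515.71892944 -232.35909583  185.16003736] [-0.80666747  0.09745969  3.55402133] [-0.03095402 -0.15632607  0.25562487] -0.08292875974717964 20.25
```

Call:
step_arm(
  motion=[
    {"dr": [0, 0, -0.1], "slide": [0, 0, -0.3], "jaw": 2},
    {"dr": [0, 0, -0.2], "slide": [0, 0, -0.6], "jaw": 2},
    {"dr": [0, 0, -0.3], "slide": [0, 0, -0.9], "jaw": 2},
    {"dr": [0, 0, -0.4], "slide": [0, 0, -1], "jaw": 2},
    {"dr": [0, 0, -0.5], "slide": [0, 0, -1], "jaw": 2},
    {"dr": [0, 0, -0.5], "slide": [0, 0, -1], "jaw": 2},
    {"dr": [0, 0, -0.5], "slide": [0, 0, -1], "jaw": 2},
    {"dr": [0, 0, -0.5], "slide": [0, 0, -1], "jaw": 2},
  ],
)

```text
clock: 21.25
position: [515.2, -232.1, 185.4]
ee_rot: [-0.702, 0.712, 0.001, -0.0]
contact_force: [1.3, -0.2, -4.8]
gripper_width: 10.2
grasp_force: 58.6
```

```bash
python3 r.py
```

```text
[ 515.23984955 -232.12738889  185.39499663] [ 1.25077041 -0.18828777 -4.81748189] [-0.02005484 -0.45185825 -0.0008037 ] -0.013066923506650188 21.25
```

Torque is released. Drawing the wrench out.

Call:
step_arm(
  motion=[
    {"dr": [0, 0, 0], "slide": [0, 0, -2], "jaw": 2},
    {"dr": [0, 0, 0], "slide": [0, 0, -5], "jaw": 2},
    {"dr": [0, 0, 0], "slide": [0, 0, -9], "jaw": 2},
    {"dr": [0, 0, 0], "slide": [0, 0, -14], "jaw": 2},
    {"dr": [0, 0, 0], "slide": [0, 0, -21], "jaw": 2},
    {"dr": [0, 0, 0], "slide": [0, 0, -30], "jaw": 2},
    {"dr": [0, 0, 0], "slide": [0, 0, -40], "jaw": 2},
    {"dr": [0, 0, 0], "slide": [0, 0, -48], "jaw": 2},
  ],
)

```text
clock: 22.25
position: [515.9, -232.4, 235.2]
ee_rot: [-0.702, 0.712, -0.0, 0.0]
contact_force: [-0.5, -0.4, -3.8]
gripper_width: 10.6
grasp_force: 59.4
```

Call:
step_arm(
  motion=[
    {"dr": [0, 0, 0], "slide": [0, 0, -10], "jaw": 2},
    {"dr": [0, 0, 0], "slide": [0, 0, -20], "jaw": 2},
    {"dr": [0, 0, 0], "slide": [0, 0, -30], "jaw": 2},
    {"dr": [0, 0, 0], "slide": [0, 0, -42], "jaw": 2},
    {"dr": [0, 0, 0], "slide": [0, 0, -54], "jaw": 2},
    {"dr": [0, 0, 0], "slide": [0, 0, -66], "jaw": 2},
    {"dr": [0, 0, 0], "slide": [0, 0, -77], "jaw": 2},
    {"dr": [0, 0, 0], "slide": [0, 0, -83], "jaw": 2},
  ],
)

```text
clock: 23.25
position: [515.9, -232.4, 318.1]
ee_rot: [-0.702, 0.712, -0.0, 0.0]
contact_force: [-0.4, 0.6, -4.3]
gripper_width: 10.2
grasp_force: 59.4
```

```bash
python3 r.py; python3 - <<'E'
from bench import arm
from h import *
from scipy.spatial.transform import Rotation as R
s=arm.read_state();M=R.from_quat(s["ee_rot"]).as_matrix();print(M.T@(np.array([574.5,141.2,317])-s["position"]))
c=R.from_euler('z',-0.285)*R.from_quat([1,0,0,0]);print((R.from_quat(s["ee_rot"]).inv()*c).as_rotvec()/np.radians(8))
E
```

```text
[ 515.90071568 -232.41373539  318.08935202] [-0.44819336  0.63427204 -4.30650194] [-0.00120356 -0.01079681 -0.00584923] -0.01316735818184897 23.25
[-374.35171151  -53.68403965    1.05169194]
[-5.52854112e-03 -6.69124515e-03 -9.30294257e+00]
```

Call:
step_arm(
  motion=[
    {"dr": [0, 0, 0], "slide": [-10, -1.5, 0], "jaw": 2},
    {"dr": [0, 0, 0], "slide": [-30, -4, 0], "jaw": 2},
    {"dr": [0, 0, 0], "slide": [-60, -8, 0], "jaw": 2},
    {"dr": [0, 0, 0], "slide": [-95, -13, 0], "jaw": 2},
    {"dr": [0, 0, 0], "slide": [-130, -18, 0], "jaw": 2},
    {"dr": [0, 0, 0], "slide": [-165, -23, 0], "jaw": 2},
    {"dr": [0, 0, 0], "slide": [-200, -28, 0], "jaw": 2},
    {"dr": [0, 0, 0], "slide": [-235, -33.5, 0], "jaw": 2},
  ],
)

```text
clock: 24.25
position: [551.7, 4.7, 316.6]
ee_rot: [-0.703, 0.711, 0.0, -0.0]
contact_force: [0.7, -0.1, -3.5]
gripper_width: 10.4
grasp_force: 59.3
```

Call:
step_arm(
  motion=[
    {"dr": [0, 0, 0], "slide": [-35, -5, 0], "jaw": 2},
    {"dr": [0, 0, 0], "slide": [-70, -10, 0], "jaw": 2},
    {"dr": [0, 0, 0], "slide": [-100, -15, 0], "jaw": 2},
    {"dr": [0, 0, 0], "slide": [-122, -18, 0], "jaw": 2},
    {"dr": [0, 0, 0], "slide": [-135, -20, 0], "jaw": 2},
    {"dr": [0, 0, 0], "slide": [-139.5, -20, 0], "jaw": 2},
    {"dr": [0, 0, 0], "slide": [-139.5, -20, 0], "jaw": 2},
    {"dr": [0, 0, 0], "slide": [-139.5, -20, 0], "jaw": 2},
  ],
)

```text
clock: 25.25
position: [574.0, 140.6, 317.3]
ee_rot: [-0.702, 0.712, -0.0, -0.0]
contact_force: [0.2, -0.3, -4.5]
gripper_width: 10.6
grasp_force: 59.3
```

```bash
python3 r.py
```

```text
[574.00319343 140.61044348 317.26361672] [ 0.16918088 -0.31449975 -4.54593537] [-0.0312269  -0.03791726 -0.00583432] -0.014143529436192792 25.25
```

Call:
step_arm(
  motion=[
    {"dr": [0, 0, 0], "slide": [-0.7, 0, 8], "jaw": 2},
    {"dr": [0, 0, 0], "slide": [-0.7, 0, 20], "jaw": 2},
    {"dr": [0, 0, 0], "slide": [-0.7, 0, 35], "jaw": 2},
    {"dr": [0, 0, 0], "slide": [-0.7, 0, 50], "jaw": 2},
    {"dr": [0, 0, 0], "slide": [-0.7, 0, 65], "jaw": 2},
    {"dr": [0, 0, 0], "slide": [-0.7, 0, 76], "jaw": 2},
    {"dr": [0, 0, 0], "slide": [-0.7, 0, 82], "jaw": 2},
    {"dr": [0, 0, 0], "slide": [-0.7, 0, 84], "jaw": 2},
  ],
)

```text
clock: 26.25
position: [574.2, 142.1, 232.9]
ee_rot: [-0.703, 0.712, -0.0, -0.0]
contact_force: [0.5, 0.4, -4.4]
gripper_width: 9.7
grasp_force: 59.2
```

Call:
step_arm(
  motion=[
    {"dr": [0, 0, 0], "slide": [0, 0, 1.5], "jaw": 2},
    {"dr": [0, 0, 0], "slide": [0, 0, 3], "jaw": 2},
    {"dr": [0, 0, 0], "slide": [0, 0, 4.5], "jaw": 2},
    {"dr": [0, 0, 0], "slide": [0, 0, 6], "jaw": 2},
    {"dr": [0, 0, 0], "slide": [0, 0, 7.5], "jaw": 2},
    {"dr": [0, 0, 0], "slide": [0, 0, 9], "jaw": 2},
    {"dr": [0, 0, 0], "slide": [0, 0, 10.5], "jaw": 2},
    {"dr": [0, 0, 0], "slide": [0, 0, 12], "jaw": 2},
  ],
)

```text
clock: 27.25
position: [574.1, 142.1, 221.0]
ee_rot: [-0.702, 0.712, -0.0, 0.0]
contact_force: [0.6, -0.7, -3.4]
gripper_width: 10.5
grasp_force: 59.2
```

```bash
python3 r.py
```

```text
[574.10479093 142.14026333 221.00934671] [ 0.62199067 -0.6933662  -3.35413681] [0.03238755 0.01950417 0.01846624] -0.01308653745243793 27.25
```

Call:
step_arm(
  motion=[
    {"dr": [0, 0, 0], "slide": [0, 0, 4], "jaw": 2},
    {"dr": [0, 0, 0], "slide": [0, 0, 10], "jaw": 2},
    {"dr": [0, 0, 0], "slide": [0, 0, 17], "jaw": 2},
    {"dr": [0, 0, 0], "slide": [0, 0, 24], "jaw": 2},
    {"dr": [0, 0, 0], "slide": [0, 0, 31], "jaw": 2},
    {"dr": [0, 0, 0], "slide": [0, 0, 37], "jaw": 2},
    {"dr": [0, 0, 0], "slide": [0, 0, 40], "jaw": 2},
    {"dr": [0, 0, 0], "slide": [0, 0, 41], "jaw": 2},
  ],
)

```text
clock: 28.25
position: [574.1, 142.1, 180.0]
ee_rot: [-0.702, 0.712, -0.0, -0.0]
contact_force: [-0.5, 0.0, -4.6]
gripper_width: 10.3
grasp_force: 59.2
```

Call:
step_arm(
  motion=[
    {"dr": [0, 0, 0], "slide": [0, 0, 0.5], "jaw": 2},
    {"dr": [0, 0, 0], "slide": [0, 0, 1], "jaw": 2},
    {"dr": [0, 0, 0], "slide": [0, 0, 1.5], "jaw": 2},
    {"dr": [0, 0, 0], "slide": [0, 0, 2], "jaw": 2},
    {"dr": [0, 0, 0], "slide": [0, 0, 2.5], "jaw": 2},
    {"dr": [0, 0, 0], "slide": [0, 0, 3], "jaw": 2},
    {"dr": [0, 0, 0], "slide": [0, 0, 3], "jaw": 2},
    {"dr": [0, 0, 0], "slide": [0, 0, 3], "jaw": 2},
  ],
)

```text
clock: 29.25
position: [574.1, 142.1, 177.1]
ee_rot: [-0.702, 0.712, -0.0, -0.0]
contact_force: [0.6, 0.3, -4.0]
gripper_width: 10.7
grasp_force: 59.2
```

```bash
python3 r.py
```

```text
[574.10842608 142.11885055 177.10366671] [ 0.64693507  0.31225091 -3.99445362] [-0.0149335  -0.01650498  0.02992942] -0.01310049534121327 29.25
```

Less than 1 mm above the floor. Easing down 1 mm and opening.

Call:
step_arm(
  motion=[
    {"dr": [0, 0, 0], "slide": [0, 0, 0.5], "jaw": 2},
    {"dr": [0, 0, 0], "slide": [0, 0, 0.8], "jaw": 2},
    {"dr": [0, 0, 0], "slide": [0, 0, 0.8], "jaw": 12},
    {"dr": [0, 0, 0], "slide": [0, 0, 0.8], "jaw": 20},
    {"dr": [0, 0, 0], "slide": [0, 0, 0.8], "jaw": 35},
    {"dr": [0, 0, 0], "slide": [0, 0, 0.8], "jaw": 50},
    {"dr": [0, 0, 0], "slide": [0, 0, 0.8], "jaw": 50},
    {"dr": [0, 0, 0], "slide": [0, 0, 0.8], "jaw": 50},
  ],
)

```text
clock: 30.25
position: [574.1, 142.1, 176.4]
ee_rot: [-0.702, 0.712, -0.0, 0.0]
contact_force: [-0.6, -0.5, -0.8]
gripper_width: 50.0
grasp_force: 0.0
```

Call:
step_arm(
  motion=[
    {"dr": [0, 0, 0], "slide": [0, 0, -5], "jaw": 50},
    {"dr": [0, 0, 0], "slide": [0, 0, -15], "jaw": 50},
    {"dr": [0, 0, 0], "slide": [0, 0, -30], "jaw": 50},
    {"dr": [0, 0, 0], "slide": [0, 0, -50], "jaw": 50},
    {"dr": [0, 0, 0], "slide": [0, 0, -70], "jaw": 50},
    {"dr": [0, 0, 0], "slide": [0, 0, -85], "jaw": 50},
    {"dr": [0, 0, 0], "slide": [0, 0, -90], "jaw": 50},
    {"dr": [0, 0, 0], "slide": [0, 0, -90], "jaw": 50},
  ],
)

```text
clock: 31.25
position: [574.0, 142.1, 266.4]
ee_rot: [-0.702, 0.712, 0.0, 0.0]
contact_force: [-0.3, 0.2, 0.1]
gripper_width: 49.5
grasp_force: 0.0
```

```bash
python3 r.py; python3 - <<'E'
from h import *
s=optics.get_image("scene");cv2.imwrite("pics/e1.png",cv2.resize(s[150:310,310:470],None,fx=3.7,fy=3.7,interpolation=cv2.INTER_CUBIC))
E
```

```text
[573.99712564 142.13780415 266.39549277] [-0.30897431  0.22387374  0.0977206 ] [0.01759295 0.01661243 0.01314934] -0.013128003983951086 31.25
```

View pics/e1.png

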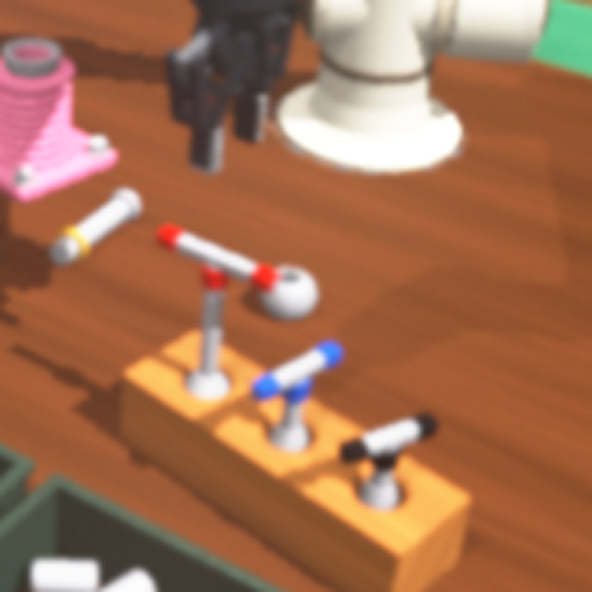

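The red wrench stands upright in its hole at crop (208,380), released. The blue and black wrenches are still in place and the gripper is clear.

```bash
python3 -c "
from bench import arm;print(arm.job_done())"
```

```text
the job is handed in; nothing more can be done
None
```

I handed the job in at about 31 s: the nut is turned home to about 0.14 rad past home by torque estimate (the joint itself can't be read), and the red wrench is back upright and released in its hole of the stand.

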